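# Knock a sealed sample tin out of the capping nest and weigh it

## Task

A sealed sample tin is stuck flush in the round pocket of the metal capping nest. Lift the nest's knockout handle all the way up so that its rod pushes the tin up out of the pocket, then take the tin and set it down gently, upright, in the middle of the kitchen scale. Finally push the knockout handle fully back down so the nest is ready for the next tin, without disturbing the other tins, the cup or the marker.

Things in the scene. Friction and masses are not known exactly. Their poses are not given: they have to be found in the camera images.
- nest: The capping nest, fixed: aluminium block 110 x 110 mm (60 to 126 mm above the worktop) on four legs over a 130 mm square base plate. Origin under its middle at worktop height, z up; the knockout handle sticks out towards its -x (the robot's side). In the top, centred: round pocket, 68 mm diameter, 54 mm deep (floor at 72 mm), with a hole in its floor for the knockout rod.
- knockout (a joint): Knockout travel in m: 0 = fully down (as found), 0.034 = fully up at its stop. Slides vertically with a stiff friction of 8 N (10 to 14 N to lift) and stays where it is left, also with the tin on it. The 28 mm steel rod under the pocket, the cross arm below the block, the upright in front and the black handle bar are one rigid piece.
- knockout_grip (a point): Grip point at mid-section of the knockout's black handle bar; moves with it (90 mm above the worktop when down, 124 mm when up). The level bar is 14 x 14 mm, runs along the nest's x, ends 45 mm outward (20 mm round knob over the last 10 mm), and is free 39 mm inward up to the upright. The point is 123 mm from the pocket's axis, 68 mm clear of the block. Axes as the nest's.
- tin: The stuck tin: pale round screw-lid tin, 65 mm diameter, 52 mm tall, 0.1 to 0.22 kg. Origin at the centre of its underside, z up through the lid. It starts in the pocket, lid 2 mm below the block's top face; with the knockout fully up about 31 mm of it stands clear above the block and can be gripped from above across its diameter.
- scale: The flat dark kitchen scale, fixed to the worktop: 165 x 235 mm, top face 14.5 mm above the worktop. Origin at the centre of its underside; z up.
- scale_plate (a point): The middle of the scale's top face, 14.5 mm above the worktop: the tin's underside is to stand here.
- pale_tin: Bystander: another pale tin of the same shape (65 mm diameter, 52 mm tall), standing on the worktop at the left. Origin at the centre of its underside.
- dark_tin: Bystander: a dark taller screw-lid tin (65 mm diameter, 68 mm tall), on the worktop at the left. Origin at the centre of its underside.
- cup: Bystander: white espresso cup, 60 x 84 x 49 mm with its handle, on the worktop at the right. Origin at worktop height under the middle of cup and handle together.
- marker: Bystander: black marker pen, 136 mm long and 18 mm thick, lying on the worktop in front, near the robot. Origin at its underside, mid-length.
Things that resemble listed ones, but are neither listed nor needed, are in the scene too. What is shaped like the tin but purple is not meant.

How it is judged:
On the way, in this order (a step that is already met when the one before it is completed fails the run):
1. the knockout is lifted nearly all the way up (at least 29 mm), raising the tin out of the pocket on its rod (value of joint knockout above 0.029 m and z of tin in the frame of nest above 0.098 m and horizontal distance between tin and nest below 0.01 m), for 0.2 s.
2. the tin stands upright on the scale, let go (horizontal distance between tin and scale_plate below 0.04 m and contact force between tin and scale above 0.3 N and angle between tin's own z axis and vertical below 0.1 rad and contact force between the fingers and tin below 0.1 N), for 0.2 s.
At the end, for the whole second after the job is handed in: The tin stands upright (within 0.1 rad), lid up and at rest on the scale's top face, its centre within 40 mm of the middle of the scale; the knockout is back down, within 6 mm of its lower stop (horizontal distance between tin and scale_plate below 0.04 m and height (world z) of tin between 0.0095 and 0.0195 m and angle between tin's own z axis and vertical below 0.1 rad and linear speed of tin below 0.02 m/s and value of joint knockout below 0.006 m); the robot touches nothing.
It fails at once if the tin is dropped or slammed onto the scale (faster than 0.7 m/s just above it) (horizontal distance between tin and scale_plate below 0.13 m and height (world z) of tin below 0.06 m and linear speed of tin above 0.7 m/s).
It fails at once if another tin, the cup or the marker is moved more than 30 mm (distance of any of pale_tin, dark_tin, cup, marker from where it was at the start of the episode above 0.03 m).
It also fails if it takes over 62 s, if anything falls off the work surface, if the arm or the gripper's body presses on something with over 40 N, if the wrist force passes 120 N, or if a joint passes its speed limit or range.

## Robot

A 7-joint arm with a two-finger parallel gripper is mounted at the origin on a cart in front of the work surface, level with it; the furniture and walls round the work are solid. World frame = base frame: x ahead of the robot, y to its left, z up, the work surface at z = 0. Lengths are in m, angles in rad, forces in N, time in s.
With the tool pointing down it reaches from about 0.4 to 0.85 m from the base axis. Payload 10.4 kg.
Tool frame: the origin (TCP) lies midway between the tips of the shut fingers; the grasp point (between the pads) lies 19 mm behind it; x points along the fingers, z is the direction in which the jaws open and shut, and the axes are right-handed (so a half turn about x gives the same grasp; the last joint's range is limited). The gripper opens to 87 mm and grips with 3 to 60 N. Pads are 19 mm wide; open, the fingers measure 117 mm over their backs; the gripper's body (75 mm by 190 mm) begins 51 mm behind the grasp point.
Start: joints at [1.236, 0.332, -0.065, 1.46, 0.022, 1.35, -0.088], TCP at [0.192, -0.595, 0.223] pointing down, gripper open.
Joint ranges: [-2.6, 2.6], [-0.5, 2.12], [-1.47, 1.34], [0.16, 2.42], [-1.27, 4.41], [0.06, 2.06], [-2.6, 2.6]. Speed limits (rad/s): [2.22, 2.22, 2.79, 2.79, 3.14, 3.14, 3.14].

## Interface

Orientations are given as a unit quaternion [x, y, z, w].
In Python, from bench import read_state, camera, camera_params, close_job gives the robot as it stands.
- The arm moves only by the tool arm_command, never from a script. Its argument "targets" is a list of rows, each a list of 7 numbers: the closure in counts, from 0 (fully open) to 255 (shut), then the shift along the tool's x, y, z in mm, then the turn, a rotation vector about the tool's x, y, z in rad. A call has 1 to 10 rows; each row is the pose to reach, as a shift and turn from the pose commanded when the call began, along the tool's axes at that moment; what a row does not reach only later rows make up. A row lasts 1/10 s, in which the tool goes at most 50 mm and 8.59 degrees, less where a joint would pass 70% of its speed; a pose out of reach is approached as far as the arm can. A call with a gripper value outside its range is refused whole. The fingers move at their own pace and stop on an object; "newtons" is the grip in N (left out, the last holds). Time passes only in rows, so rows that repeat a pose let the fingers close. It gives the time, the measured TCP pose, the force and the opening at its end, in the units of the state.
- read_state(): the state, without advancing time (a new reading comes with each control period).
- camera(name): name is "side" or "top" or "wrist"; returns the picture (480x640x3 uint8, red, green, blue); there is no depth.
- camera_params(name): a dict with "intrinsics" (3x3 intrinsics, pixels), "xyz" and "orientation" of the camera in the world; the wrist camera has in their place "mount" (4x4, takes a point from camera to tool coordinates, whose origin is the TCP and whose axes are the tool frame's). Camera axes: x right, y down, z forward; pixel columns grow to the right and rows downward; lengths in m; the calibration is good to about 2 mm. A picture is of the moment at which its call begins: read the wrist's pose just before it. camera_params takes no time and is no camera call.
- close_job(): hands the job in, once; it reports no verdict.
The state is a dict: "time": time; "joint_positions": joint angles; "joint_vel": joint speeds; "joint_torque": joint torques, N m; "ee_pos": TCP position; "eef_rot": TCP orientation; "ft_force": force on the tool from outside, world axes, zero at the start; "torque": the same for the moment, N m; "width": finger opening in m.
Only numpy, scipy, OpenCV 4.12 (cv2) and the standard library are available. Lean on these libraries where they do the work, as an engineer would, in place of code of your own. Each camera call takes 0.05 s, during which the arm holds its last target.

## Working session

There is one attempt and no reset: what is moved stays moved. The work goes in short steps, Python scripts to look and compute and a tool call to move; the robot and the scene stay as the last step left them, time stands still between calls to the robot, and variables do not carry over. Pictures are saved under pics/ and viewed, and the job is handed in when it is done.

Besides the shell and the picture viewer there is one more tool, called after ">>>" as name([rows], argument=value, ...), one row to a line, values as JSON. arm_command: Moves the arm, as the interface text tells. Its arguments: {"type":"object","properties":{"targets":{"type":"array"},"newtons":{"type":"number"}},"required":["targets"]}

```bash
mkdir -p pics; ls; python3 - <<'E'
from bench import *
import cv2
s=read_state();print({k:(v if not hasattr(v,'round') else v) for k,v in s.items()})
for n in ("side","top","wrist"):
    cv2.imwrite(f"pics/{n}0.png",camera(n)[:,:,::-1]); print(n,camera_params(n))
E
```

```text
pics
{'time': 0.0, 'joint_positions': array([ 1.23635348,  0.3328729 , -0.06469138,  1.46095433,  0.0215964 ,
        1.34987232, -0.08847351]), 'joint_vel': array([ 3.53806377e-05, -8.58483442e-04,  1.73706986e-03, -2.07944702e-04,
       -5.49466260e-04,  4.73080486e-04,  1.11029253e-03]), 'joint_torque': array([ 4.95295772e-04, -6.23249388e+01,  2.48217839e-02, -3.89907861e+01,
       -6.13019359e-02,  3.94631142e-02,  1.14911159e-04]), 'ee_pos': array([ 0.19163109, -0.59449289,  0.22174705]), 'eef_rot': array([ 0.41655318,  0.57200396, -0.41600288,  0.57117119]), 'ft_force': array([0.68899879, 0.02081688, 0.41684103]), 'torque': array([0.05060435, 0.056786  , 0.01004844]), 'width': 0.08698484065646465}
side {'intrinsics': array([[478.71722293,   0.        , 312.84498195],
       [  0.        , 478.71722293, 237.9646667 ],
       [  0.        ,   0.        ,   1.        ]]), 'xyz': array([0.38453674, 1.0712371 , 0.83808602]), 'orientation': array([-0.05422157,  0.88437597, -0.46296416,  0.02456334])}
top {'intrinsics': array([[510.8791948 ,   0.        , 311.0978458 ],
       [  0.        , 510.8791948 , 237.74443011],
       [  0.        ,   0.        ,   1.        ]]), 'xyz': array([ 0.43788516, -0.02514653,  1.292428  ]), 'orientation': array([-0.69513895,  0.7177629 , -0.01820452,  0.03559301])}
wrist {'intrinsics': array([[380.07808273,   0.        , 322.22157516],
       [  0.        , 380.07808273, 241.14453528],
       [  0.        ,   0.        ,   1.        ]]), 'mount': array([[ 1.35634238e-04, -3.02754201e-01,  9.53068663e-01,
        -1.62007970e-01],
       [-1.43983081e-04, -9.53068667e-01, -3.02754182e-01,
         8.35352577e-02],
       [ 9.99999980e-01, -9.61619298e-05, -1.72860226e-04,
         5.03161104e-04],
       [ 0.00000000e+00,  0.00000000e+00,  0.00000000e+00,
         1.00000000e+00]])}
```

View pics/top0.png

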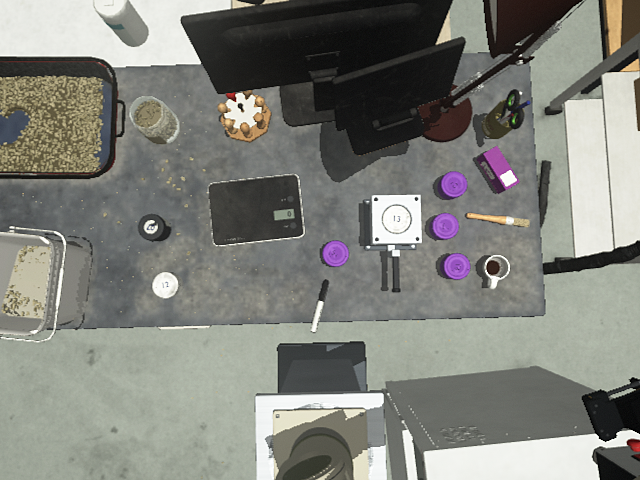

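View pics/side0.png

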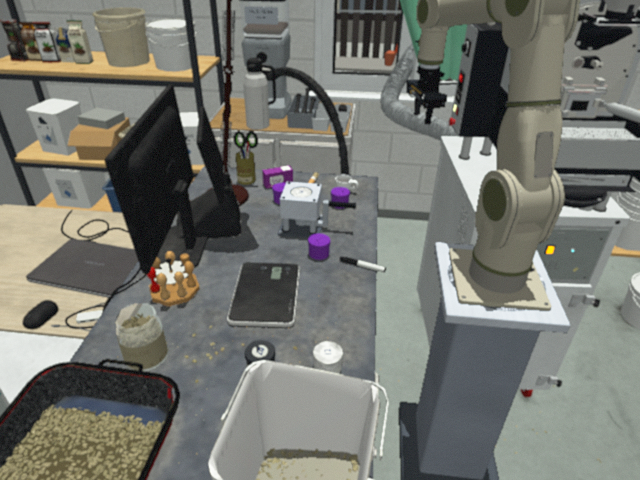

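View pics/wrist0.png

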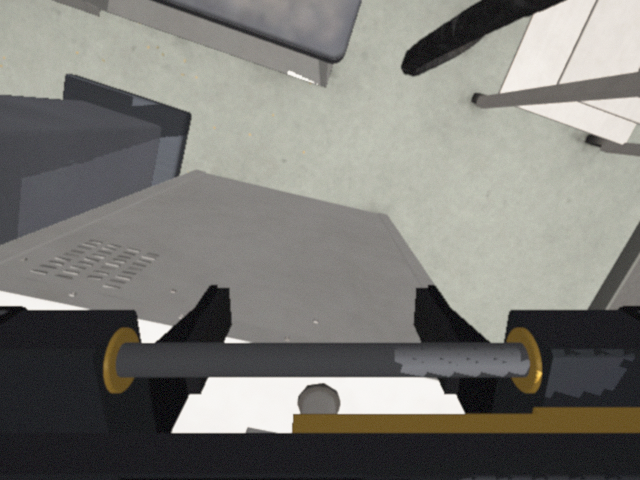

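```bash
cat > h.py <<'E'
import numpy as np,cv2
from bench import *
from scipy.spatial.transform import Rotation as R
def ray(n,uv):
    p=camera_params(n);K=p["intrinsics"]
    d=np.linalg.solve(K,np.array([uv[0],uv[1],1.]))
    return p["xyz"],R.from_quat(p["orientation"]).as_matrix()@d
def onz(n,uv,z):
    o,d=ray(n,uv);return o+d*(z-o[2])/d[2]
def proj(n,P):
    p=camera_params(n);c=R.from_quat(p["orientation"]).as_matrix().T@(np.asarray(P)-p["xyz"]);c=p["intrinsics"]@c;return c[:2]/c[2]
E
python3 - <<'E'
from h import *
t=cv2.imread("pics/top0.png");s=cv2.imread("pics/side0.png")
a=cv2.resize(t[180:310,300:440],None,fx=5,fy=5,interpolation=cv2.INTER_CUBIC)
cv2.imwrite("pics/topc.png",a[:600])
b=cv2.resize(s[160:280,240:400],None,fx=5,fy=5,interpolation=cv2.INTER_CUBIC)
cv2.imwrite("pics/sidec.png",b)
g=cv2.cvtColor(t,cv2.COLOR_BGR2GRAY)
m=(g>140).astype(np.uint8)*255;m[:,:360]=0;m[:,435:]=0;m[:185]=0;m[260:]=0
m=cv2.morphologyEx(m,cv2.MORPH_OPEN,np.ones((9,9)))
c=max(cv2.findContours(m,0,2)[0],key=cv2.contourArea);r=cv2.minAreaRect(c);print(r)
print("block",onz("top",r[0],.126),[onz("top",q,.126)[:2].round(4) for q in cv2.boxPoints(r)])
E
```

```text
((396.5, 219.0), (48.0, 49.0), 90.0)
block [ 0.56381468 -0.19442782  0.126     ] [array([ 0.6211, -0.1408]), array([ 0.6172, -0.2527]), array([ 0.507 , -0.2475]), array([ 0.5107, -0.1364])]
```

View pics/topc.png

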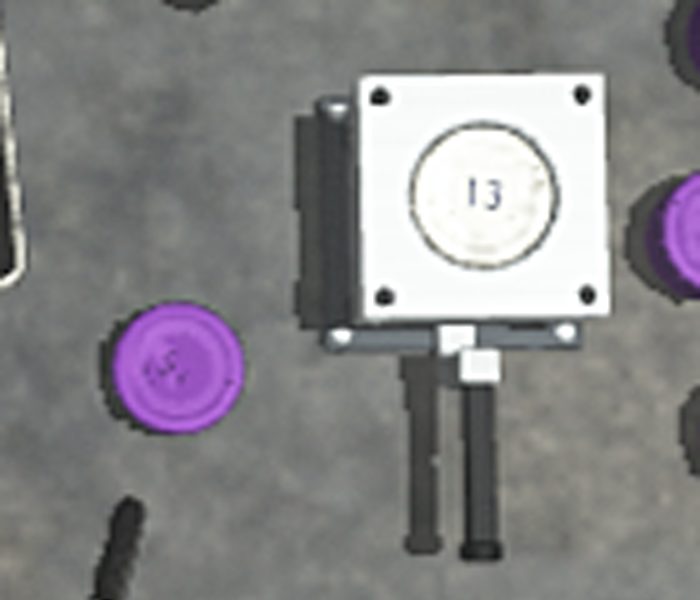

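View pics/sidec.png

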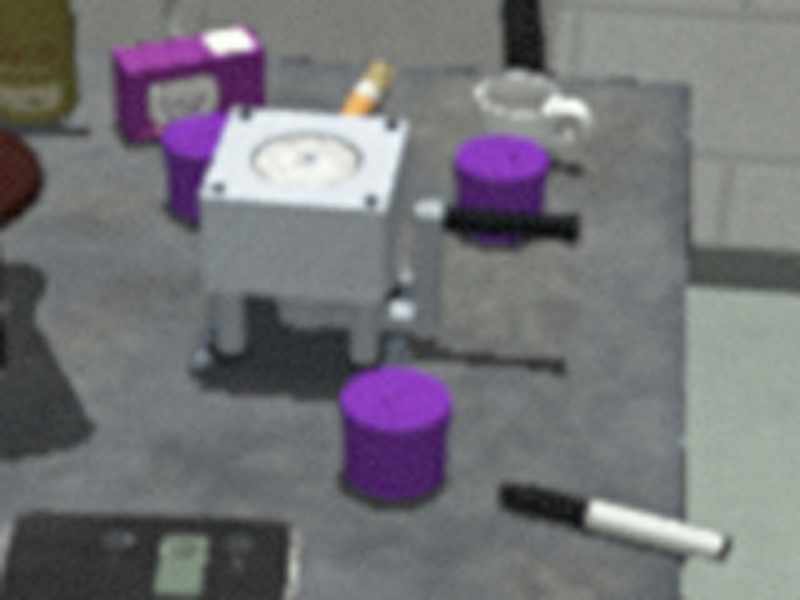

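```bash
python3 - <<'E'
from h import *
f=lambda x,y:((x+.5)/5-.5+300,(y+.5)/5-.5+180)
print("tin",onz("top",f(484,195),.124))
C=[onz("top",f(*q),.126)[:2] for q in[(358,75),(606,73),(611,318),(360,318)]]
print(np.round(C,4),np.mean(C,0))
for a,b in((0,1),(1,2),(2,3),(3,0)):
    v=C[b]-C[a];print(np.linalg.norm(v),np.degrees(np.arctan2(v[1],v[0])))
h1=onz("top",f(480.5,557),.097);h0=onz("top",f(479,385),.097);print("handle",h0,h1,np.degrees(np.arctan2(*(h0-h1)[1::-1])))
print("side tin",[onz("side",(240+(x+.5)/5-.5,160+(y+.5)/5-.5),.124) for x,y in[(306,159)]])
t=cv2.imread("pics/top0.png");g=cv2.cvtColor(t,cv2.COLOR_BGR2GRAY)
m=(g<70).astype(np.uint8)*255;q=np.zeros_like(m);q[165:255,200:310]=m[165:255,200:310]
c=max(cv2.findContours(q,0,2)[0],key=cv2.contourArea);r=cv2.minAreaRect(c);print("scale",r,onz("top",r[0],.0145),[onz("top",p,.0145)[:2].round(3) for p in cv2.boxPoints(r)])
print("marker",onz("top",(325,281),.01),onz("top",(314,332),.01),"purple",onz("top",(335,253),.052),onz("top",(445,226),.052),onz("top",(456,266),.052))
E
```

```text
tin [ 0.56495913 -0.19453022  0.124     ]
[[ 0.6221 -0.139 ]
 [ 0.6191 -0.2524]
 [ 0.5065 -0.2493]
 [ 0.5103 -0.1355]] [ 0.56449193 -0.19404157]
0.11341198657689787 -91.54951629010459
0.1125700319813703 178.447807147157
0.11393949894997846 88.12501725786177
0.1119240657338792 -1.8213105811528534
handle [ 0.47897081 -0.19223874  0.097     ] [ 0.39923349 -0.18946337  0.097     ] -1.9934531336797252
side tin [array([ 0.56765296, -0.1930525 ,  0.124     ])]
scale ((255.03662109375, 209.82928466796875), (61.28950119018555, 89.55998229980469), 83.6598129272461) [0.61122614 0.14423669 0.0145    ] [array([0.681, 0.265]), array([0.698, 0.038]), array([0.543, 0.025]), array([0.525, 0.25 ])]
marker [ 0.42661707 -0.026492    0.01      ] [0.30133237 0.00497653 0.01      ] purple [ 0.49392826 -0.05294283  0.052     ] [ 0.55078325 -0.32143228  0.052     ] [ 0.45324266 -0.34282721  0.052     ]
```

```bash
cat >> h.py <<'E'
# plan(): shift (mm) and rotvec in current tool axes to reach world pos P with tool x down, tool z at world yaw angle
def cur():
    s=read_state();return np.array(s["ee_pos"]),R.from_quat(s["eef_rot"]),s
def tgt(yaw):
    z=np.array([np.cos(yaw),np.sin(yaw),0]);x=np.array([0,0,-1.]);return R.from_matrix(np.c_[x,np.cross(z,x),z])
def plan(P,yaw):
    p,r,s=cur();M=r.as_matrix();print("t",s["time"],"pos",p.round(4),"F",np.round(s["ft_force"],1),"w",round(s["width"],4));
    print("shift",(M.T@(np.array(P)-p)*1000).round(1),"rot",(r.inv()*tgt(yaw)).as_rotvec().round(4))
E
python3 - <<'E'
from h import *
p,r,s=cur();print(r.as_matrix().round(3))
for y in(np.pi/2-.031,-np.pi/2-.031): plan([.442,-.190,.18],y)
E
```

```text
[[-0.     0.952  0.307]
 [ 0.001  0.307 -0.952]
 [-1.    -0.    -0.001]]
t 0.15 pos [ 0.1916 -0.5946  0.2219] F [ 0.6  0.  -0.9] w 0.0875
shift [  42.3  362.4 -308.2] rot [-2.7988e+00 -4.0000e-04 -1.5000e-03]
t 0.15 pos [ 0.1916 -0.5946  0.2219] F [ 0.6  0.  -0.9] w 0.0875
shift [  42.3  362.4 -308.2] rot [ 3.428e-01 -1.100e-03  3.000e-04]
```

>>> arm_command([
  [0,2,20,-17,0.02,0,0],
  [0,5,55,-47,0.05,0,0],
  [0,8,95,-81,0.09,0,0],
  [0,12,135,-115,0.13,0,0],
  [0,16,175,-149,0.17,0,0],
  [0,20,215,-183,0.21,0,0],
  [0,24,255,-217,0.25,0,0],
  [0,28,295,-251,0.29,0,0],
  [0,31,335,-285,0.32,0,0],
  [0,32,362,-308,0.343,0,0],
])

```text
time: 1.15
ee_pos: [0.4402, -0.1921, 0.1906]
eef_rot: [-0.508, -0.492, 0.508, -0.492]
ft_force: [0.8, -1.2, -0.1]
width: 0.087
```

>>> arm_command([
  [0,0,0,0,0,0,0],
  [0,0,0,0,0,0,0],
])

```text
time: 1.35
ee_pos: [0.44, -0.1931, 0.1905]
eef_rot: [-0.507, -0.493, 0.507, -0.493]
ft_force: [-0.8, -0.5, -0.4]
width: 0.0875
```

```bash
python3 - <<'E'
from h import *
plan([.442,-.190,.071],-np.pi/2-.031)
p,r,s=cur();w=camera("wrist")[:,:,::-1].copy();m=camera_params("wrist")
T=np.array(m["mount"]);c=np.linalg.inv(T)
for P in([.565,-.194,.124],[.480,-.191,.097],[.397,-.189,.097]):
    q=c@np.r_[r.as_matrix().T@(np.array(P)-p),1];q=m["intrinsics"]@q[:3];q=q[:2]/q[2];print(P,q);cv2.circle(w,tuple(int(v) for v in q),3,(0,0,255),-1)
cv2.imwrite("pics/w1.png",w)
E
```

```text
t 1.35 pos [ 0.44   -0.1931  0.1905] F [-0.8 -0.5 -0.4] w 0.0875
shift [119.5   1.9  -3.1] rot [0.0025 0.     0.0004]
[0.565, -0.194, 0.124] [316.44059537  40.20318749]
[0.48, -0.191, 0.097] [316.76519294 188.3660292 ]
[0.397, -0.189, 0.097] [317.75725743 299.72831252]
```

View pics/w1.png

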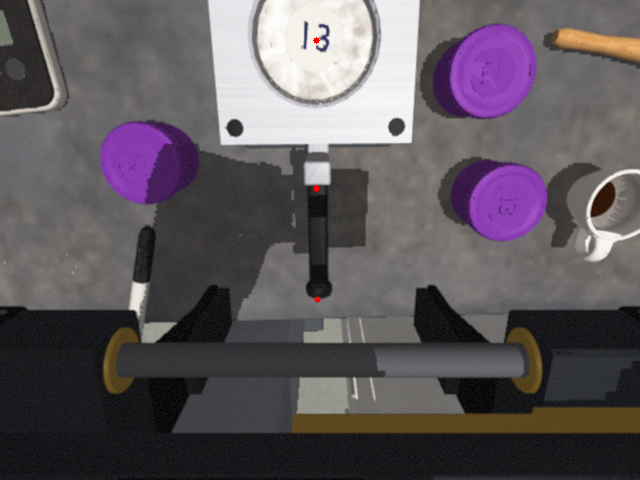

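>>> arm_command([
  [0,15,1,-1,0,0,0],
  [0,40,2,-3,0,0,0],
  [0,70,2,-3,0,0,0],
  [0,95,2,-3,0,0,0],
  [0,112,2,-3,0,0,0],
  [0,119,2,-3,0,0,0],
  [0,119,2,-3,0,0,0],
  [150,119,2,-3,0,0,0],
  [255,119,2,-3,0,0,0],
  [255,119,2,-3,0,0,0],
], newtons=50)

```text
time: 2.4
ee_pos: [0.4423, -0.1914, 0.0725]
eef_rot: [0.508, 0.492, -0.508, 0.493]
ft_force: [0.3, -0.2, -0.3]
width: 0.0705
```

>>> arm_command([
  [255,0,0,0,0,0,0],
  [255,0,0,0,0,0,0],
  [255,0,0,0,0,0,0],
  [255,0,0,0,0,0,0],
])

```text
time: 2.8
ee_pos: [0.4419, -0.191, 0.0717]
eef_rot: [-0.508, -0.492, 0.508, -0.492]
ft_force: [-1.2, 0.1, -0.2]
width: 0.0388
```

Fingers close slowly (about 80 mm/s); continue closing.

>>> arm_command([
  [255,0,0,0,0,0,0],
  [255,0,0,0,0,0,0],
  [255,0,0,0,0,0,0],
  [255,0,0,0,0,0,0],
  [255,0,0,0,0,0,0],
  [255,0,0,0,0,0,0],
])

```text
time: 3.4
ee_pos: [0.4419, -0.1901, 0.0716]
eef_rot: [0.508, 0.493, -0.507, 0.492]
ft_force: [-1.4, 6.0, 1.6]
width: 0.0136
```

Gripped on the 14 mm bar. Lift slowly.

>>> arm_command([
  [255,-3,0,0,0,0,0],
  [255,-6,0,0,0,0,0],
  [255,-9,0,0,0,0,0],
  [255,-12,0,0,0,0,0],
  [255,-15,0,0,0,0,0],
  [255,-18,0,0,0,0,0],
  [255,-21,0,0,0,0,0],
  [255,-24,0,0,0,0,0],
  [255,-27,0,0,0,0,0],
  [255,-29,0,0,0,0,0],
])

```text
time: 4.4
ee_pos: [0.4419, -0.1901, 0.0997]
eef_rot: [0.508, 0.493, -0.507, 0.492]
ft_force: [5.4, 2.9, -12.7]
width: 0.0135
```

>>> arm_command([
  [255,-2,0,0,0,0,0],
  [255,-3,0,0,0,0,0],
  [255,-4,0,0,0,0,0],
  [255,-4,0,0,0,0,0],
])

```text
time: 4.8
ee_pos: [0.4419, -0.1901, 0.1036]
eef_rot: [0.508, 0.493, -0.507, 0.492]
ft_force: [4.3, 3.6, -9.7]
width: 0.0134
```

>>> arm_command([
  [255,-1,0,0,0,0,0],
  [255,-2,0,0,0,0,0],
  [255,-2.5,0,0,0,0,0],
  [255,-2.5,0,0,0,0,0],
])

```text
time: 5.2
ee_pos: [0.4419, -0.19, 0.1058]
eef_rot: [0.508, 0.493, -0.507, 0.492]
ft_force: [7.1, 2.5, -15.6]
width: 0.0136
```

```bash
python3 - <<'E'
from h import *
p,r,s=cur();print(p,s["ft_force"],s["width"])
cv2.imwrite("pics/s2.png",cv2.resize(camera("side")[150:270,230:390,::-1],None,fx=4,fy=4,interpolation=cv2.INTER_CUBIC))
E
```

```text
[ 0.44186793 -0.19004205  0.10579699] [  7.14646302   2.49667678 -15.60703675] 0.013554430431975635
```

View pics/s2.png

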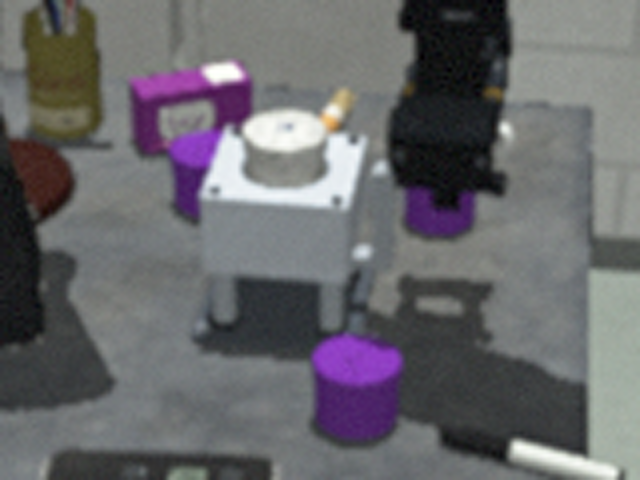

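>>> arm_command([
  [0,1,0,0,0,0,0],
  [0,1,0,0,0,0,0],
  [0,1,0,0,0,0,0],
  [0,1,0,0,0,0,0],
  [0,0,0,0,0,0,0],
  [0,-20,0,0,0,0,0],
  [0,-50,0,0,0,0,0],
  [0,-80,0,0,0,0,0],
  [0,-95,0,0,0,0,0],
  [0,-100,0,0,0,0,0],
])

```text
time: 6.25
ee_pos: [0.4427, -0.1914, 0.2092]
eef_rot: [0.508, 0.491, -0.507, 0.493]
ft_force: [-0.2, 0.1, -0.0]
width: 0.0832
```

```bash
python3 - <<'E'
from h import *
plan([.565,-.194,.20],-np.pi/2-.031)
t=camera("top")[:,:,::-1];cv2.imwrite("pics/t3.png",t)
cv2.imwrite("pics/t3c.png",cv2.resize(t[180:310,330:440],None,fx=4,fy=4,interpolation=cv2.INTER_CUBIC))
E
```

```text
t 6.25 pos [ 0.4427 -0.1914  0.2092] F [-0.2  0.1 -0. ] w 0.0832
shift [  9.5 122.3  -1.3] rot [-0.0004  0.0016 -0.0029]
```

View pics/t3c.png

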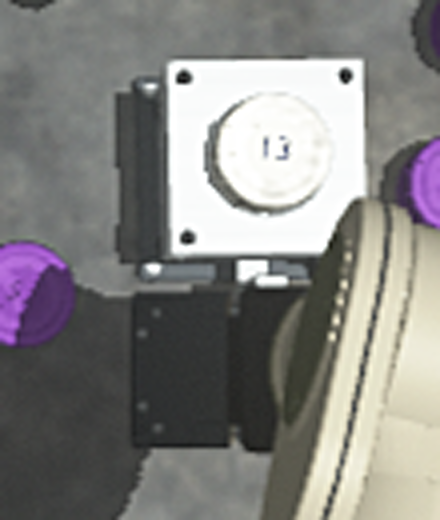

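```bash
python3 - <<'E'
from h import *
print(onz("top",(330+273.5/4-.5,180+151.5/4-.5),.158))
E
```

```text
[ 0.56388868 -0.19298724  0.158     ]
```

>>> arm_command([
  [0,0,15,0,0,0,0],
  [0,0,45,0,0,0,0],
  [0,0,80,0,0,0,0],
  [0,0,108,-1,0,0,0],
  [0,0,121,-1,0,0,0],
  [0,0,121,-1,0,0,0],
  [0,0,121,-1,0,0,0],
])

```text
time: 7.0
ee_pos: [0.5621, -0.1936, 0.206]
eef_rot: [-0.507, -0.493, 0.508, -0.492]
ft_force: [-0.4, 0.0, 0.6]
width: 0.087
```

```bash
python3 - <<'E'
from h import *
plan([.564,-.194,.131],-np.pi/2-.031)
cv2.imwrite("pics/w4.png",camera("wrist")[:,:,::-1])
E
```

```text
t 7.0 pos [ 0.5621 -0.1936  0.206 ] F [-0.4  0.   0.6] w 0.087
shift [75.   2.1  0.4] rot [ 0.     -0.0007  0.0019]
```

View pics/w4.png

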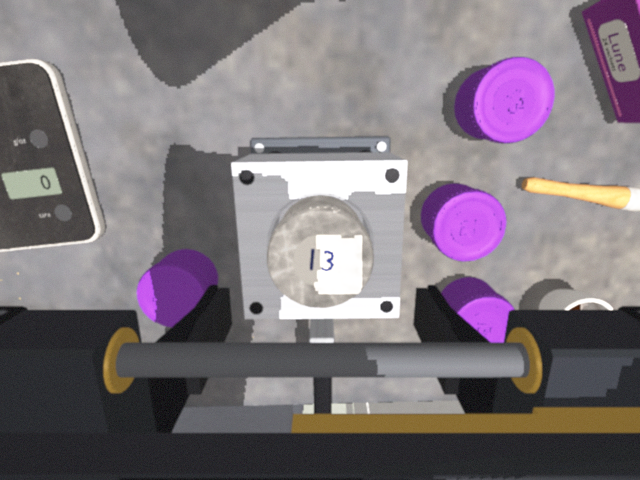

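>>> arm_command([
  [0,12,2,0,0,0,0],
  [0,32,2,0,0,0,0],
  [0,52,2,0,0,0,0],
  [0,67,2,0,0,0,0],
  [0,73,2,0,0,0,0],
  [0,73,2,0,0,0,0],
  [120,73,2,0,0,0,0],
  [120,73,2,0,0,0,0],
  [120,73,2,0,0,0,0],
  [120,73,2,0,0,0,0],
], newtons=25)

```text
time: 8.05
ee_pos: [0.5652, -0.1936, 0.1348]
eef_rot: [0.508, 0.492, -0.507, 0.492]
ft_force: [0.1, -0.5, 2.7]
width: 0.0633
```

>>> arm_command([
  [120,0,0,0,0,0,0],
  [120,0,0,0,0,0,0],
  [120,0,0,0,0,0,0],
])

```text
time: 8.35
ee_pos: [0.5652, -0.1936, 0.1346]
eef_rot: [0.508, 0.492, -0.507, 0.492]
ft_force: [1.1, 1.6, 3.6]
width: 0.0635
```

>>> arm_command([
  [140,-5,0,0,0,0,0],
  [140,-15,0,0,0,0,0],
  [140,-30,0,0,0,0,0],
  [140,-50,0,0,0,0,0],
  [140,-65,0,0,0,0,0],
  [140,-70,0,0,0,0,0],
], newtons=30)

```text
time: 8.95
ee_pos: [0.5657, -0.1942, 0.2069]
eef_rot: [0.508, 0.491, -0.507, 0.493]
ft_force: [0.2, 0.2, -1.7]
width: 0.0638
```

```bash
python3 - <<'E'
from h import *
plan([.611,.144,.15],-np.pi/2)
t=camera("side")[:,:,::-1];cv2.imwrite("pics/s5.png",t)
E
```

```text
t 8.95 pos [ 0.5657 -0.1942  0.2069] F [ 0.2  0.2 -1.7] w 0.0638
shift [  56.5   34.5 -339.6] rot [-0.0314  0.0014 -0.0031]
```

View pics/s5.png

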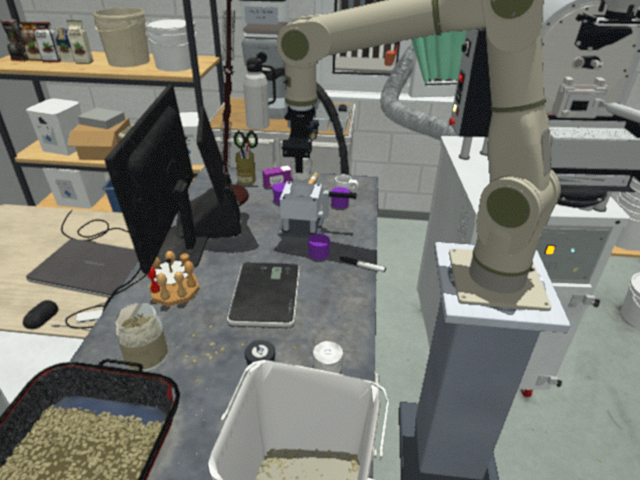

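>>> arm_command([
  [140,0,0,-15,0,0,0],
  [140,0,0,-45,0,0,0],
  [140,0,0,-85,0,0,0],
  [140,0,0,-125,0,0,0],
  [140,0,4,-165,0,0,0],
  [140,0,10,-205,0,0,0],
  [140,0,18,-245,0,0,0],
  [140,0,26,-285,0,0,0],
  [140,0,32,-318,0,0,0],
  [140,0,35,-340,0,0,0],
])

```text
time: 10.0
ee_pos: [0.6091, 0.1494, 0.203]
eef_rot: [-0.507, -0.494, 0.507, -0.492]
ft_force: [-0.8, -0.2, -1.8]
width: 0.0632
```

>>> arm_command([
  [140,10,0,0,0,0,0],
  [140,30,0,0,0,0,0],
  [140,60,0,0,0,0,0],
  [140,85,0,0,0,0,0],
  [140,100,0,0,0,0,0],
  [140,105,0,0,0,0,0],
  [140,105,0,0,0,0,0],
])

```text
time: 10.7
ee_pos: [0.6101, 0.1448, 0.0988]
eef_rot: [-0.507, -0.492, 0.508, -0.492]
ft_force: [-0.1, -1.2, -1.5]
width: 0.0639
```

```bash
python3 - <<'E'
from h import *
plan([.611,.144,.0435],-np.pi/2-.031)
a=camera("side")[200:350,180:340,::-1];b=camera("wrist")[:,:,::-1]
cv2.imwrite("pics/s6.png",np.hstack([cv2.resize(a,(400,375)),cv2.resize(b,(400,300),interpolation=3)[:].__class__(np.zeros(0)) if 0 else cv2.copyMakeBorder(cv2.resize(b,(400,300)),0,75,0,0,0)]))
E
```

```text
t 10.7 pos [0.6101 0.1448 0.0988] F [-0.1 -1.2 -1.5] w 0.0639
shift [55.3  1.   0.8] rot [-0.0002  0.0002  0.0008]
```

View pics/s6.png

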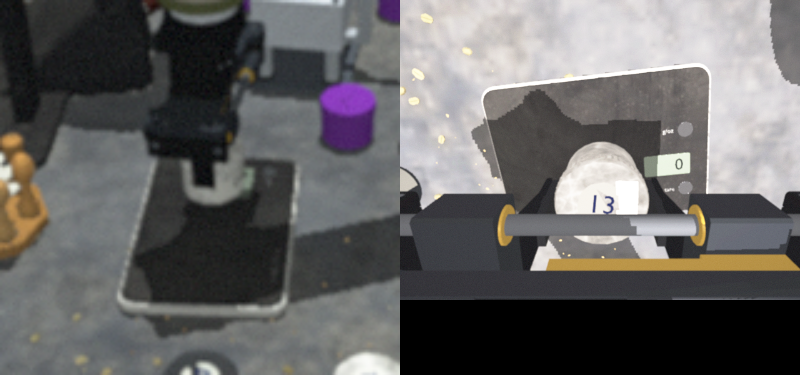

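```bash
python3 - <<'E'
from h import *
for q in[(241,263),(299,264),(297,326),(229,324)]: print(onz("side",q,.0145).round(3))
print(proj("side",[.611,.144,.0145]),proj("top",[.611,.144,.0145]))
E
```

```text
[0.705 0.04  0.014]
[0.543 0.024 0.015]
[0.514 0.263 0.014]
[0.676 0.276 0.014]
[266.64135815 290.04690091] [255.1319949  209.91489192]
```

>>> arm_command([
  [140,10,0,-1,0,0,0],
  [140,25,0,-2,0,0,0],
  [140,38,0,-2,0,0,0],
  [140,46,0,-2,0,0,0],
  [140,49,0,-2,0,0,0],
  [140,51,0,-2,0,0,0],
  [140,53,0,-2,0,0,0],
  [140,53,0,-2,0,0,0],
])

```text
time: 11.6
ee_pos: [0.6106, 0.1469, 0.0463]
eef_rot: [0.508, 0.492, -0.508, 0.492]
ft_force: [-0.6, -1.1, -1.7]
width: 0.0638
```

>>> arm_command([
  [140,0.5,0,0,0,0,0],
  [140,1,0,0,0,0,0],
  [140,1.5,0,0,0,0,0],
  [140,2,0,0,0,0,0],
])

```text
time: 12.0
ee_pos: [0.6105, 0.1468, 0.0443]
eef_rot: [0.508, 0.492, -0.508, 0.492]
ft_force: [0.2, 0.2, -2.3]
width: 0.0637
```

Contact expected near 0.043.

>>> arm_command([
  [140,0.5,0,0,0,0,0],
  [140,1,0,0,0,0,0],
  [140,1,0,0,0,0,0],
])

```text
time: 12.3
ee_pos: [0.6105, 0.1469, 0.0439]
eef_rot: [-0.508, -0.492, 0.508, -0.492]
ft_force: [-3.2, -0.8, 4.5]
width: 0.0633
```

>>> arm_command([
  [140,0.5,0,0,0,0,0],
  [140,1,0,0,0,0,0],
  [140,1,0,0,0,0,0],
])

```text
time: 12.6
ee_pos: [0.6106, 0.1469, 0.0438]
eef_rot: [-0.508, -0.492, 0.508, -0.492]
ft_force: [-6.9, -2.6, 14.0]
width: 0.0636
```

Touchdown (force rising upward). Back off a little and release slowly.

>>> arm_command([
  [140,-1,0,0,0,0,0],
  [60,-1,0,0,0,0,0],
  [30,-1,0,0,0,0,0],
  [0,-1,0,0,0,0,0],
  [0,-1,0,0,0,0,0],
  [0,-1,0,0,0,0,0],
  [0,-1,0,0,0,0,0],
  [0,-1,0,0,0,0,0],
])

```text
time: 13.4
ee_pos: [0.6105, 0.1469, 0.0431]
eef_rot: [-0.508, -0.492, 0.508, -0.492]
ft_force: [0.5, -0.5, -0.1]
width: 0.0868
```

>>> arm_command([
  [0,-5,0,0,0,0,0],
  [0,-20,0,0,0,0,0],
  [0,-50,0,0,0,0,0],
  [0,-90,0,0,0,0,0],
  [0,-130,0,0,0,0,0],
  [0,-155,0,0,0,0,0],
  [0,-160,0,0,0,0,0],
])

```text
time: 14.1
ee_pos: [0.612, 0.1477, 0.2085]
eef_rot: [0.51, 0.491, -0.506, 0.493]
ft_force: [-1.0, 0.2, -0.8]
width: 0.0869
```

```bash
python3 - <<'E'
from h import *
plan([.442,-.191,.203],-np.pi/2-.031)
a=camera("side")[200:350,180:340,::-1];b=camera("wrist")[:,:,::-1]
cv2.imwrite("pics/s7.png",np.hstack([cv2.resize(a,(400,375)),cv2.copyMakeBorder(cv2.resize(b,(400,300)),0,75,0,0,0)]))
E
```

```text
t 14.1 pos [0.612  0.1477 0.2085] F [-1.   0.2 -0.8] w 0.0869
shift [   3.9 -159.4  343.9] rot [-0.     -0.0017 -0.0066]
```

View pics/s7.png

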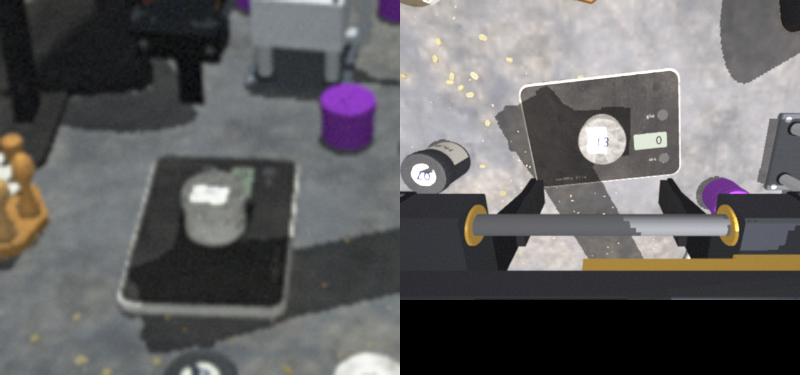

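>>> arm_command([
  [0,0,-8,18,0,0,0],
  [0,0,-25,54,0,0,0],
  [0,0,-43,92,0,0,0],
  [0,0,-61,132,0,0,0],
  [0,0,-80,172,0,0,0],
  [0,0,-98,212,0,0,0],
  [0,0,-117,252,0,0,0],
  [0,0,-135,292,0,0,0],
  [0,0,-151,326,0,0,0],
  [0,0,-159,344,0,0,0],
])

```text
time: 15.2
ee_pos: [0.4382, -0.1951, 0.2021]
eef_rot: [-0.508, -0.492, 0.509, -0.491]
ft_force: [0.6, 1.2, 0.3]
width: 0.087
```

>>> arm_command([
  [0,0,0,0,0,0,0],
  [0,0,0,0,0,0,0],
])

```text
time: 15.4
ee_pos: [0.4405, -0.1916, 0.2025]
eef_rot: [-0.508, -0.493, 0.508, -0.492]
ft_force: [-0.1, 0.1, -1.0]
width: 0.0871
```

```bash
python3 - <<'E'
from h import *
plan([.442,-.190,.105],-np.pi/2-.031)
cv2.imwrite("pics/w8.png",camera("wrist")[:,:,::-1])
E
```

```text
t 15.4 pos [ 0.4405 -0.1916  0.2025] F [-0.1  0.1 -1. ] w 0.0871
shift [97.5  1.6 -1.5] rot [-0.0006 -0.0008  0.0011]
```

View pics/w8.png

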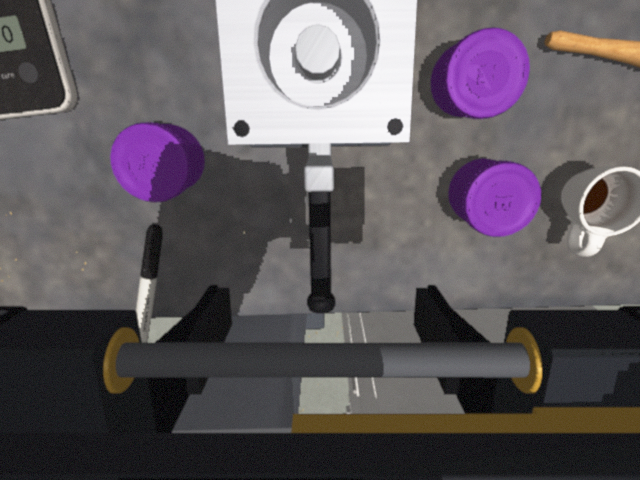

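The pocket is empty with the rod raised (318,50), and the handle lies centred between the fingers (320,250). Descend and grip.

>>> arm_command([
  [0,15,1,-1,0,0,0],
  [0,40,1,-1,0,0,0],
  [0,68,1,-1,0,0,0],
  [0,88,1,-1,0,0,0],
  [0,97,1,-1,0,0,0],
  [255,97,1,-1,0,0,0],
  [255,97,1,-1,0,0,0],
  [255,97,1,-1,0,0,0],
  [255,97,1,-1,0,0,0],
  [255,97,1,-1,0,0,0],
], newtons=50)

```text
time: 16.45
ee_pos: [0.4422, -0.1912, 0.1068]
eef_rot: [0.508, 0.492, -0.508, 0.492]
ft_force: [0.1, 0.1, -0.1]
width: 0.0547
```

>>> arm_command([
  [255,0,0,0,0,0,0],
  [255,0,0,0,0,0,0],
  [255,0,0,0,0,0,0],
  [255,0,0,0,0,0,0],
  [255,0,0,0,0,0,0],
  [255,0,0,0,0,0,0],
  [255,0,0,0,0,0,0],
  [255,0,0,0,0,0,0],
])

```text
time: 17.25
ee_pos: [0.4419, -0.1901, 0.1061]
eef_rot: [0.508, 0.493, -0.507, 0.492]
ft_force: [-0.6, 4.9, 2.8]
width: 0.0137
```

>>> arm_command([
  [255,3,0,0,0,0,0],
  [255,6,0,0,0,0,0],
  [255,10,0,0,0,0,0],
  [255,14,0,0,0,0,0],
  [255,18,0,0,0,0,0],
  [255,22,0,0,0,0,0],
  [255,26,0,0,0,0,0],
  [255,29,0,0,0,0,0],
  [255,31,0,0,0,0,0],
  [255,32,0,0,0,0,0],
])

```text
time: 18.25
ee_pos: [0.4419, -0.1901, 0.0743]
eef_rot: [0.508, 0.493, -0.507, 0.492]
ft_force: [-2.7, 6.6, 5.7]
width: 0.0132
```

>>> arm_command([
  [255,1,0,0,0,0,0],
  [255,2,0,0,0,0,0],
  [255,2.5,0,0,0,0,0],
  [255,2.5,0,0,0,0,0],
])

```text
time: 18.65
ee_pos: [0.4419, -0.1901, 0.0723]
eef_rot: [0.508, 0.493, -0.507, 0.492]
ft_force: [-5.3, 6.8, 11.2]
width: 0.0131
```

>>> arm_command([
  [255,1,0,0,0,0,0],
  [255,1.5,0,0,0,0,0],
  [255,1.5,0,0,0,0,0],
])

```text
time: 18.95
ee_pos: [0.4419, -0.1902, 0.0721]
eef_rot: [-0.507, -0.493, 0.508, -0.492]
ft_force: [-13.9, 9.9, 29.1]
width: 0.0135
```

At the lower stop (force climbs without motion). Relieve, release and retract.

>>> arm_command([
  [255,-1.5,0,0,0,0,0],
  [0,-1.5,0,0,0,0,0],
  [0,-1.5,0,0,0,0,0],
  [0,-1.5,0,0,0,0,0],
  [0,-1.5,0,0,0,0,0],
  [0,-1.5,0,0,0,0,0],
  [0,-1.5,0,0,0,0,0],
  [0,-1.5,0,0,0,0,0],
  [0,-1.5,0,0,0,0,0],
  [0,-1.5,0,0,0,0,0],
])

```text
time: 19.95
ee_pos: [0.4419, -0.1911, 0.0717]
eef_rot: [-0.508, -0.492, 0.508, -0.492]
ft_force: [0.3, -0.1, 0.3]
width: 0.0776
```

>>> arm_command([
  [0,-10,0,0,0,0,0],
  [0,-35,0,0,0,0,0],
  [0,-70,0,0,0,0,0],
  [0,-105,0,0,0,0,0],
  [0,-130,0,0,0,0,0],
  [0,-145,0,0,0,0,0],
  [0,-150,0,0,0,0,0],
  [0,-150,0,0,0,0,0],
  [0,-150,0,0,0,0,0],
])

```text
time: 20.85
ee_pos: [0.4414, -0.1909, 0.2209]
eef_rot: [-0.508, -0.492, 0.508, -0.492]
ft_force: [0.3, -0.9, 0.5]
width: 0.0871
```

```bash
python3 - <<'E'
from h import *
p,r,s=cur();print(s["time"],p,s["ft_force"],s["width"])
t=camera("top")[:,:,::-1];b=camera("side")[:,:,::-1];cv2.imwrite("pics/t9.png",t);cv2.imwrite("pics/s9.png",b)
cv2.imwrite("pics/f9.png",np.hstack([cv2.resize(t[150:350,130:530],(440,220)) if 0 else cv2.resize(t,(400,300)),cv2.resize(b[160:400,200:400],(400,480))[:300]]))
m=np.zeros(t.shape[:2],np.uint8);g=cv2.cvtColor(t,cv2.COLOR_BGR2GRAY);m[185:235,225:285]=(g[185:235,225:285]>110)*255
c=max(cv2.findContours(m,0,2)[0],key=cv2.contourArea);q,rr=cv2.minEnclosingCircle(c);print(q,rr,onz("top",q,.0665))
E
```

```text
20.85 [ 0.44144299 -0.19091044  0.22094015] [ 0.27659429 -0.86646001  0.47073052] 0.08708686226720422
(252.4499969482422, 208.4499969482422) 14.23052978515625 [0.60775714 0.14355694 0.0665    ]
```

View pics/t9.png

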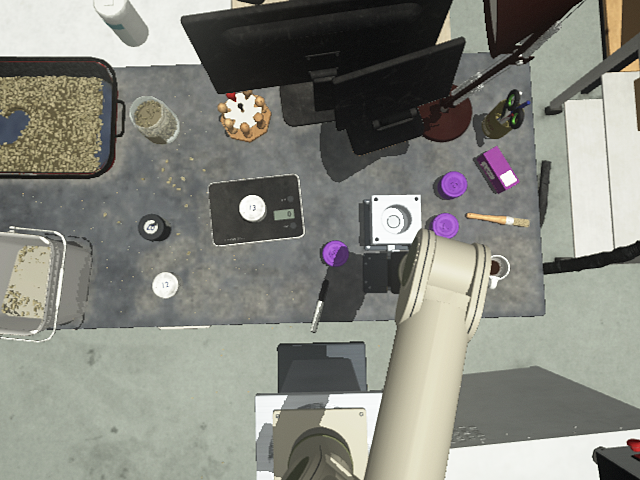

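View pics/s9.png

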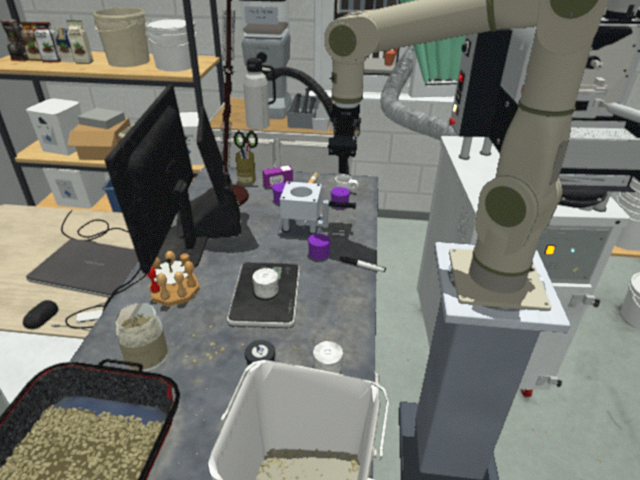

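The tin stands at (253,208) in the middle of the scale, the handle is back where it started in the side view (~(345,205)), and the bystanders haven't moved.

```bash
python3 -c "
from bench import *
print(close_job())"
```

```text
the job is handed in; nothing more can be done
None
```

I lifted the knockout handle to its upper stop (about 34 mm), took the tin and set it down gently on the scale. I then pushed the handle back down to its lower stop and handed the job in at about 21 s of the 62 s allowed.

- **Tin:** it stands upright, about 4 mm from the measured middle of the scale. The pocket is empty.
- **Knockout:** the fingers ended within about 0.5 mm of their height at the first grip. The force rose to 29 N without further motion, so the handle was on its stop.
- **Bystanders:** both bystander tins, the cup and the marker look unmoved by eye in the final side view; I did not measure them. The arm hid part of the cup in the top view.
- **Robot:** it was clear of everything, with the tool at z = 0.22 m and less than 1.1 N on the wrist.

No check failed. The two camera estimates of the scale's middle differed by about 7 mm, well inside the 40 mm tolerance, and I aimed between them.

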